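# Set the length stop and hold a radish block in the cutting guide

### The job

On the cutting guide, first slide the blue length stop along the fence until its black pointer sits over the red marker. Then bring the block of yellow pickled radish, flat on the board, with its long side against the fence and its end against the stop, and with one diagonal push of the fingers press it firmly, though without crushing it, down onto the board and into the fence at once. Finish while still holding it pressed there, with the stop still on the marker and the other things on the counter left where they are.

Things in the scene. Friction and masses are not known exactly. Their poses are not given: they have to be found in the camera images.
- guide: Cutting guide, fixed, turned up to 0.2 rad. Origin on the counter; x points away from the robot to the fence, y along the fence to the robot's left. White board x -160 to +130, y -200 to +200 mm, upper face at z = 30 mm. Wooden fence along all its length, x = 75 (face towards the robot) to 93 mm, top at z = 75 mm; a steel scale behind it.
- deck: The white board of the guide, on which the block lies: origin and axes the same as guide, upper face at z = +30 mm.
- fence: The wooden fence of the guide: origin and axes the same as guide; its face towards the robot is the plane x = +75 mm, from z = 30 to 75 mm.
- stop (a joint): Slide of the blue length stop along the fence, m, growing towards the guide's +y; equals the guide-y of the stop face. Travel -0.02 to 0.16; starts between -0.02 and 0.03. Slides against about 8 N of friction, stays where left. Pointer and grip fin are 25 mm further in +y than the stop face.
- stop_face (a point): Point on the stop face (at guide x = 50, z = 50 mm): the blue upright plate on the robot's side of the fence that the block's end touches. The face looks to the guide's -y; plate 10 mm thick, from the fence 60 mm towards the robot (guide x = 15 to 75 mm), z = 34 to 74 mm. Axes as the guide's.
- stop_grip (a point): Centre of the black grip fin on top of the stop, at guide x = 84, z = 105.5 mm: 30 mm (guide x) by 14 mm (guide y), its top 18 mm above this point, its foot 18 mm below, on a saddle 50 mm (y) by 36 mm (x). Can be pinched from above along y.
- stop_pointer (a point): The black pointer, a 3 mm thin blade behind the fence, 25 mm along +y from the stop face, at guide x = 115 mm.
- marker: Red marker, 26 mm (x) by 10 mm (y) by 5 mm, on the steel scale behind the fence, at guide x = 115 mm; origin at the centre of its underside; axes as the guide's. Set somewhere between guide y = 75 and 135 mm. The pointer passes above it.
- block: Block of firm yellow pickled radish, 50 mm (its x) by 130 mm (its y) by 40 mm tall, about 0.26 kg, loose on the board, moist: friction on it about 0.35. Origin: centre of its underside. Lower 26 mm upright; both long upper edges pared off at 45 degrees (14 by 14 mm bevels), flat top 22 mm wide. Yaw within 0.3 of the guide's. Seated: origin at guide x = 50 mm, 65 mm to the -y side of the stop face.
- knife: Kitchen knife lying on the counter right of the guide, black handle, 255 mm long, along its x. Leave alone.
- bowl: White bowl, 110 mm wide, 45 mm tall, origin under its centre. Leave alone.
- sauce: Amber sauce bottle, 60 mm wide, 170 mm tall, origin under its centre. Leave alone.
- jar: Glass jar with steel lid, 72 mm wide, 90 mm tall, origin under its centre. Leave alone.
- cup: Paper-white cup, 74 mm wide, 85 mm tall, origin under its centre. Leave alone.
- spoon: Spoon lying on the counter at the right. Leave alone.
There are look-alikes about, which are no part of the job. Of the things like the block, leave any that is green, purple or turquoise; of the rest the larger one is meant.

How it is judged:
On the way, in this order (a step that is already met when the one before it is completed fails the run):
1. the stop's pointer is over the red marker, and the stop is at rest (y of stop_pointer in the frame of marker between -0.006 and 0.006 m and velocity of joint stop between -0.01 and 0.01 m/s), for 0.2 s.
2. the block lies flat on the board, against the fence and the stop, the stop still on the marker (y of stop_pointer in the frame of marker between -0.006 and 0.006 m and x of block in the frame of guide between 0.046 and 0.054 m and y of block in the frame of stop_face between -0.07 and -0.062 m and z of block in the frame of guide between 0.026 and 0.034 m and angle between the y axis of block and the y axis of guide, either way round below 0.05 rad and angle between block's own z axis and vertical below 0.05 rad), for 0.2 s.
At the end, for the whole second after the job is handed in: For the last second the fingers push the block (over 4 N): it bears on the board with over 5 N and the fence with over 2.5 N, at rest, flat, square within 0.05 rad, within 4 mm of touching the fence and 5 mm of touching the stop; pointer within 6 mm of the marker's middle (all of step 2 and contact force between block and deck above 5 N and contact force between block and fence above 2.5 N and contact force between the fingers and block above 4 N and linear speed of block below 0.01 m/s); the arm keeps its last pose, push and grip.
It fails at once if the block is crushed: over 60 N against the board, or over 60 N against the fence (contact force between block and deck above 60 N or contact force between block and fence above 60 N).
It fails at once if another thing on the counter is moved by over 30 mm (distance of any of knife, bowl, sauce, jar, cup, spoon from where it was at the start of the episode above 0.03 m).
It also fails if it takes over 72 s, if anything falls off the work surface, if the arm or the gripper's body presses on something with over 40 N, if the wrist force passes 120 N, or if a joint passes its speed limit or range.

### The arm

A 6-joint arm with a two-finger parallel gripper is mounted at the origin on the work surface. World frame = base frame: x ahead of the robot, y to its left, z up, the work surface at z = 0. Lengths are in m, angles in rad, forces in N, time in s.
With the tool pointing down it reaches from about 0.4 to 0.825 m from the base axis. Payload 7 kg.
Tool frame: the origin (TCP) lies midway between the tips of the shut fingers; the grasp point (between the pads) lies 19 mm behind it; z points along the fingers, y is the line along which they close (so a half turn about z gives the same grasp; the last joint's range is limited). The gripper opens to 88 mm and grips with 3 to 60 N. Pads are 19 mm wide; open, the fingers measure 130 mm over their backs; the gripper's body (78 mm by 193 mm) begins 47 mm behind the grasp point.
Start: joints at [1.548, 0.359, 0.012, 0, -1.224, -0.288], TCP at [0.206, 0.643, 0.227] pointing down, gripper open.
Joint ranges: [-3.07, 3.07], [-1.43, 2.12], [-1.02, 1.25], [-3.03, 1.67], [-3.05, -0], [-3.03, 3.03]. Speed limits (rad/s): [2.39, 2.39, 3.01, 3.14, 3.14, 3.14].

### API

Orientations are given as [roll, pitch, yaw] about the fixed x, y, z axes, in that order (R = Rz(yaw) Ry(pitch) Rx(roll)).
In Python, from station import get_state, grab_frame, calibration, job_done, boxes_of, regions_of, spot_point gives the robot as it stands. The module is installed in compiled form; this text tells all that it offers.
- The arm moves only by the tool arm_command, never from a script. Its argument "commands" is a list of rows, each an object of numbers: "tx", "ty", "tz": the shift along the tool's x, y, z each as a share of 25 cm, from -1 to 1; "twist": the turn about the tool's z as a share of 180 degrees, from -1 to 1. A call has exactly 8 rows; each row is the pose to reach, as a shift and turn from the pose commanded when the call began, along the tool's axes at that moment, turning the shorter way round; what a row does not reach only later rows make up. A row lasts 1/12 s, in which the tool goes at most 41.7 mm and 7.16 degrees, less where a joint would pass 70% of its speed; a pose out of reach is approached as far as the arm can. A call with a number of a shift or a turn outside -1 to 1 is refused whole. A call with a gripper value outside its range is refused whole. "claw" is the opening, from 0 (shut) to 1 (fully open), set as the call begins (left out, the last holds). The fingers move at their own pace and stop on an object; "grip_force" is the grip in N (left out, the last holds). Time passes only in rows, so rows that repeat a pose let the fingers close, or fill a call up. It gives the time, the measured TCP pose, the force, the opening and the grip force at its end, in the units of the state.
- get_state(): the state, without advancing time (a new reading comes with each control period).
- grab_frame(name): name is "scene" or "top" or "wrist"; returns the picture (480x640x3 uint8, red, green, blue); there is no depth.
- calibration(name): a dict with "camera_matrix" (3x3 intrinsics, pixels), "extrinsics" (4x4, takes a point from camera to world coordinates). Camera axes: x right, y down, z forward; pixel columns grow to the right and rows downward; lengths in m; the calibration is good to about 2 mm. The wrist camera is an equidistant fisheye: a pixel r from the principal point sees the ray r / f radians off the axis. A picture is of the moment at which its call begins: read the wrist's pose just before it. calibration takes no time and is no camera call; for the wrist camera it gives the pose at the moment of the call.
- job_done(): hands the job in; it is judged then, once.
Trained networks look in the newest picture that a camera, given by its name, has taken for a name from the list of things; names that differ only in an ending like _2 or _b are one class to them, and where a whole thing is asked for, a point or a joint stands for the part that bears it (a point fixed in the world has none). Each returns a list of dicts, best first, with "score" (0 to 1); they miss things now and then, are a little off and sometimes report something else, mostly with a low value. They report only what shows in the picture. A call takes as long as a camera call. They do not tell look-alikes from the thing itself.
- boxes_of(query, camera): "rect" ([left, top, right, bottom] in pixels, round what is visible of it).
- regions_of(query, camera): "region" (480x640 bool, what is visible of it) and "rect" ([left, top, right, bottom] in pixels, round what is visible of it).
- spot_point(query, camera): "uv" ([column, row] in pixels: a listed point, or the origin of a listed thing).
The state is a dict: "t": time; "q": joint angles; "qd": joint speeds; "joint_efforts": joint torques, N m; "eef_pos": TCP position; "ee_rot": TCP orientation; "force": force on the tool from outside, world axes, zero at the start; "moment": the same for the moment, N m; "width": finger opening in m; "gripper_force": force on a finger pad.
Only numpy, scipy, OpenCV 4.12 (cv2) and the standard library are available. Lean on these libraries where they do the work, as an engineer would, in place of code of your own. Each camera call takes 0.05 s, during which the arm holds its last target. There are 200 camera calls.

## Working session

There is one attempt and no reset: what is moved stays moved. The work goes in short steps, Python scripts to look and compute and a tool call to move; the robot and the scene stay as the last step left them, time stands still between calls to the robot, and variables do not carry over. Pictures are saved under pics/ and viewed, at most 13 in all, crops included, and the job is handed in when it is done.

Besides the shell and the picture viewer there is one more tool, called after "Call:" as name([rows], argument=value, ...), one row to a line, values as JSON. arm_command: Moves the arm, as the interface text tells. Shift numbers are shares of 25 cm and turn numbers shares of 180 degrees, none past 1 either way. Its arguments: {"type":"object","properties":{"commands":{"type":"array"},"claw":{"type":"number"},"grip_force":{"type":"number"}},"required":["commands"]}

```bash
mkdir -p pics
cat > h.py <<'E'
import numpy as np,cv2
from station import *
def save(cam,n):
    f=grab_frame(cam); cv2.imwrite(f'pics/{n}.png',f[:,:,::-1]); return f
def ray(cam,uv):
    c=calibration(cam);K=np.array(c['camera_matrix']);T=np.array(c['extrinsics'])
    d=np.linalg.inv(K)@[uv[0],uv[1],1]
    return T[:3,3],T[:3,:3]@d
def onz(cam,uv,z):
    o,d=ray(cam,uv); return o+d*(z-o[2])/d[2]
def proj(cam,p):
    c=calibration(cam);K=np.array(c['camera_matrix']);T=np.linalg.inv(np.array(c['extrinsics']))
    q=K@(T[:3,:3]@np.asarray(p)+T[:3,3]); return q[:2]/q[2]
E
python3 - <<'E'
from h import *
np.set_printoptions(precision=4,suppress=True)
save('scene','s0')
for q in ['stop_face','stop_pointer','marker','stop_grip','block','guide']:
    print('s',q,[(np.round(r['uv'],1),round(r['score'],2)) for r in spot_point(q,'scene')][:4])
save('top','t0')
for q in ['stop_face','stop_pointer','marker','stop_grip','block','guide']:
    print('t',q,[(np.round(r['uv'],1),round(r['score'],2)) for r in spot_point(q,'top')][:4])
for c in ['scene','top']: print(calibration(c))
print(get_state())
E
```

```text
s stop_face [(array([310. , 298.5]), 0.61), (array([310.7, 296.8]), 0.4)]
s stop_pointer [(array([304.8, 328.3]), 0.94)]
s marker [(array([327.4, 336.1]), 0.47), (array([521.5, 292. ]), 0.42)]
s stop_grip [(array([311.3, 295.2]), 0.71), (array([300.4, 255.9]), 0.19)]
s block [(array([258.2, 180.5]), 0.95), (array([299.1, 254.2]), 0.94), (array([199. , 247.1]), 0.92), (array([478.1, 225.2]), 0.8)]
s guide [(array([309.7, 292.7]), 0.85)]
t stop_face [(array([295.8, 166.8]), 0.77)]
t stop_pointer [(array([289.8, 151. ]), 0.79)]
t marker [(array([270.2, 145.6]), 0.57), (array([302. , 191.1]), 0.42)]
t stop_grip [(array([290.5, 150.3]), 0.66)]
t block [(array([323.8, 217.6]), 0.96), (array([179.2, 335.3]), 0.89), (array([421.8, 326.4]), 0.84), (array([194. , 195.3]), 0.84)]
t guide [(array([302.3, 193. ]), 0.56)]
{'camera_matrix': array([[601.301 ,   0.    , 317.7421],
       [  0.    , 601.301 , 234.9728],
       [  0.    ,   0.    ,   1.    ]]), 'extrinsics': array([[-0.3568,  0.62  , -0.6988,  1.4523],
       [ 0.9341,  0.225 , -0.2773,  0.3849],
       [-0.0147, -0.7517, -0.6594,  1.0
[... 152 characters left out ...]
    [  0.    ,   0.    ,   1.    ]]), 'extrinsics': array([[-0.0092, -0.9857,  0.1681,  0.1713],
       [-0.9999,  0.0114,  0.0122, -0.0394],
       [-0.0139, -0.1679, -0.9857,  1.5848],
       [ 0.    ,  0.    ,  0.    ,  1.    ]])}
{'t': 0.7, 'q': array([ 1.5481,  0.3585,  0.0119, -0.    , -1.2241, -0.2881]), 'qd': array([-0.0005, -0.0004,  0.0009,  0.0004,  0.0004, -0.0001]), 'joint_efforts': array([  0.0001, -58.2159,  29.3265,   7.0017,   0.0125,  -0.    ]), 'eef_pos': array([0.2064, 0.6426, 0.2266]), 'ee_rot': array([-3.1416,  0.    , -0.3108]), 'force': array([ 0.7982,  0.2713, -0.1695]), 'moment': array([-0.0005, -0.0055, -0.0041]), 'gripper_force': 0.0, 'width': 0.08772537282486656}
```

View pics/t0.png

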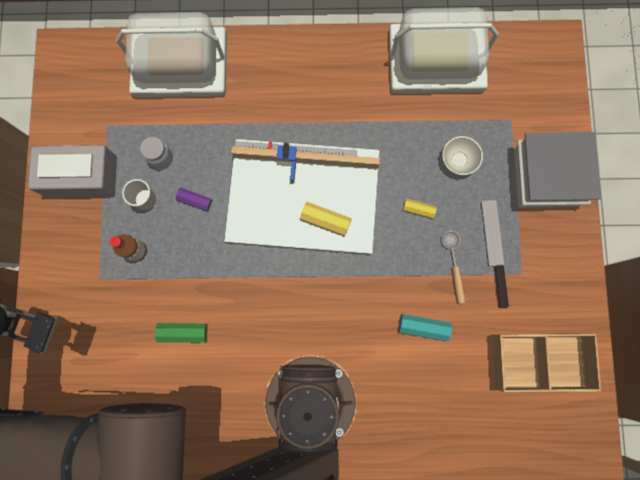

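View pics/s0.png

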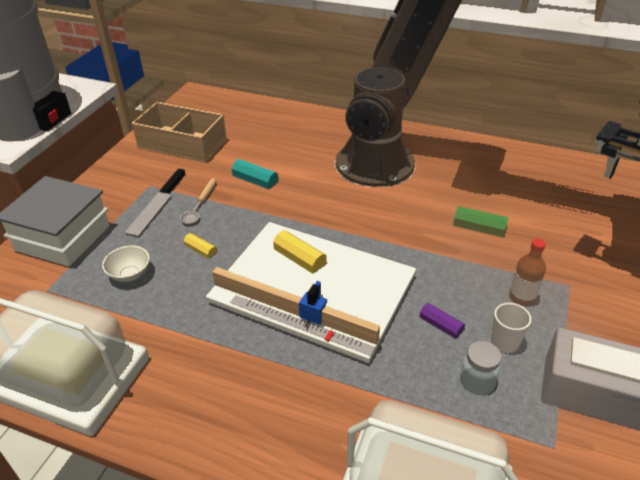

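The top view shows the radish-like pieces: large yellow on the board (325,218), small yellow (420,208), purple (194,199), green (181,333) and turquoise (426,327). By the description I choose the large yellow one at (325,218). The red marker is near (270,146) and the stop near (289,155). Next I measure and take a close crop.

```bash
cat > m.py <<'E'
from h import *
from scipy.optimize import minimize
def Rz(a): c,s=np.cos(a),np.sin(a); return np.array([[c,-s,0],[s,c,0],[0,0,1]])
def place(P,x,y,a,z=0): return (Rz(a)@np.asarray(P,float).T).T+[x,y,z]
def projs(cam,P): return np.array([proj(cam,p) for p in P])
def hullmask(uv,S=4):
    m=np.zeros((480*S,640*S),np.uint8); h=cv2.convexHull((uv*S).astype(np.float32)).round().astype(np.int32)
    cv2.fillConvexPoly(m,h,1); return cv2.resize(m.astype(np.float32),(640,480),interpolation=cv2.INTER_AREA)
def yellow(f):
    h=cv2.cvtColor(f,cv2.COLOR_RGB2HSV); return ((h[...,0]>20)&(h[...,0]<34)&(h[...,1]>130)&(h[...,2]>90)).astype(np.uint8)
B=[[sx*x,sy*65,z] for sx in(1,-1) for sy in(1,-1) for x,z in((25,0),(25,26),(11,40))]
B=np.array(B)/1000
def fitblock(fr,x0,z=.03):
    ms={}
    for c,f in fr.items():
        m=yellow(f); n,l,st,ce=cv2.connectedComponentsWithStats(m)
        u=proj(c,[x0[0],x0[1],z+.02]); k=min((i for i in range(1,n) if st[i,4]>100),key=lambda i:np.hypot(*(ce[i]-u)))
        ms[c]=(l==k).astype(np.float32); print(c,st[k],ce[k])
    def cost(p): return sum(np.abs(hullmask(projs(c,place(B,*p,z)))-m).sum()/m.sum() for c,m in ms.items())
    best=min((minimize(cost,[x0[0],x0[1],a],method='Nelder-Mead',options=dict(initial_simplex=[[x0[0],x0[1],a],[x0[0]+.01,x0[1],a],[x0[0],x0[1]+.01,a],[x0[0],x0[1],a+.1]],xatol=1e-4,fatol=1e-4)) for a in (x0[2]-.15,x0[2],x0[2]+.15)),key=lambda r:r.fun)
    return best.x,best.fun
E
python3 - <<'E'
from m import *
np.set_printoptions(precision=4,suppress=True)
ft=cv2.imread('pics/t0.png')[:,:,::-1].copy(); fs=cv2.imread('pics/s0.png')[:,:,::-1].copy()
p=onz('top',(323.8,217.6),.03);print('block spot',p)
print(fitblock({'top':ft,'scene':fs},[p[0],p[1],-.15]))
for c,u in (('top',(302.3,193)),('scene',(309.7,292.7))): print('guide',onz(c,u,0))
for c,u in (('top',(289.8,151)),('scene',(304.8,328.3))): print('ptr',onz(c,u,.05))
for c,u in (('top',(270.2,145.6)),('scene',(327.4,336.1))): print('mark',onz(c,u,.03))
for c,u in (('top',(290.5,150.3)),('scene',(311.3,295.2))): print('grip',onz(c,u,.1055))
for c,u in (('top',(295.8,166.8)),('scene',(310,298.5))): print('face',onz(c,u,.05))
a=cv2.resize(ft[125:265,215:395],None,fx=4.2,fy=4.2,interpolation=cv2.INTER_CUBIC)
cv2.imwrite('pics/t0c.png',a[:,:,::-1])
b=cv2.resize(fs[215:370,200:425],None,fx=3.5,fy=3.5,interpolation=cv2.INTER_CUBIC)
cv2.imwrite('pics/s0c.png',b[:,:,::-1])
E
```

```text
block spot [ 0.4895 -0.0422  0.03  ]
top [301 203  50  32 843] [325.1234 218.2894]
scene [ 274  231   52   42 1112] [298.9694 251.1637]Traceback (most recent call last):
  File "<stdin>", line 5, in <module>
  File "m.py", line 20, in fitblock
    best=min((minimize(cost,[x0[0],x0[1],a],method='Nelder-Mead',options=dict(initial_simplex=[[x0[0],x0[1],a],[x0[0]+.01,x0[1],a],[x0[0],x0[1]+.01,a],[x0[0],x0[1],a+.1]],xatol=1e-4,fatol=1e-4)) for a in (x0[2]-.15,x0[2],x0[2]+.15)),key=lambda r:r.fun)
  File "m.py", line 20, in <genexpr>
    best=min((minimize(cost,[x0[0],x0[1],a],method='Nelder-Mead',options=dict(initial_simplex=[[x0[0],x0[1],a],[x0[0]+.01,x0[1],a],[x0[0],x0[1]+.01,a],[x0[0],x0[1],a+.1]],xatol=1e-4,fatol=1e-4)) for a in (x0[2]-.15,x0[2],x0[2]+.15)),key=lambda r:r.fun)
              ~~~~~~~~^^^^^^^^^^^^^^^^^^^^^^^^^^^^^^^^^^^^^^^^^^^^^^^^^^^^^^^^^^^^^^^^^^^^^^^^^^^^^^^^^^^^^^^^^^^^^^^^^^^^^^^^^^^^^^^^^^^^^^^^^^^^^^^^^^^^^^^^^^^^^^^^^^^^^^^^^^^^^^^^^^^^^^^^^^^^
    res = _minimize_neldermead(fun, x0, args, callback, bounds=bounds,
                               **options)
    f
[... 158 characters left out ...]
B,*p,z)))-m).sum()/m.sum() for c,m in ms.items())
                        ~~~^^^^^^^^^^^^^^^^^^^^^^^^^^^^^^^^^^^^^^^^^^^^^^^^^^^^^^^^^^^^^^^^^^^^^^^^^^^^^^^^
  File "m.py", line 19, in <genexpr>
    def cost(p): return sum(np.abs(hullmask(projs(c,place(B,*p,z)))-m).sum()/m.sum() for c,m in ms.items())
                                            ~~~~~^^^^^^^^^^^^^^^^^
  File "m.py", line 5, in projs
    def projs(cam,P): return np.array([proj(cam,p) for p in P])
                                       ~~~~^^^^^^^
  File "h.py", line 12, in proj
    c=calibration(cam);K=np.array(c['camera_matrix']);T=np.linalg.inv(np.array(c['extrinsics']))
ValueError: time passes only in moves, steps and waits
```

```bash
python3 - <<'E'
s=open('h.py').read()
s=s.replace("def save","_c={}\ndef cal(n):\n    if n not in _c: _c[n]=calibration(n)\n    return _c[n]\ndef save",1).replace("c=calibration(cam)","c=cal(cam)")
open('h.py','w').write(s)
E
python3 - <<'E'
from m import *
np.set_printoptions(precision=4,suppress=True)
ft=cv2.imread('pics/t0.png')[:,:,::-1].copy(); fs=cv2.imread('pics/s0.png')[:,:,::-1].copy()
p=onz('top',(323.8,217.6),.03);print('block spot',p)
print(fitblock({'top':ft,'scene':fs},[p[0],p[1],-.15]))
for c,u in (('top',(302.3,193)),('scene',(309.7,292.7))): print('guide',onz(c,u,0))
for c,u in (('top',(289.8,151)),('scene',(304.8,328.3))): print('ptr',onz(c,u,.05))
for c,u in (('top',(270.2,145.6)),('scene',(327.4,336.1))): print('mark',onz(c,u,.03))
for c,u in (('top',(290.5,150.3)),('scene',(311.3,295.2))): print('grip',onz(c,u,.1055))
for c,u in (('top',(295.8,166.8)),('scene',(310,298.5))): print('face',onz(c,u,.05))
a=cv2.resize(ft[125:265,215:395],None,fx=4.2,fy=4.2,interpolation=cv2.INTER_CUBIC)
cv2.imwrite('pics/t0c.png',a[:,:,::-1])
b=cv2.resize(fs[215:370,200:425],None,fx=3.5,fy=3.5,interpolation=cv2.INTER_CUBIC)
cv2.imwrite('pics/s0c.png',b[:,:,::-1])
print(get_state()['t'])
E
```

```text
block spot [ 0.4895 -0.0422  0.03  ]
top [301 203  50  32 843] [325.1234 218.2894]
scene [ 274  231   52   42 1112] [298.9694 251.1637]
(array([ 0.4823, -0.0484, -0.3965]), np.float64(0.2988266348838806))
guide [0.5663 0.0169 0.    ]
guide [0.5617 0.0084 0.    ]
ptr [0.6722 0.0486 0.05  ]
ptr [0.7034 0.0544 0.05  ]
mark [0.6951 0.1042 0.03  ]
mark [0.6913 0.1003 0.03  ]
grip [0.656  0.0436 0.1055]
grip [0.6587 0.0528 0.1055]
face [0.6273 0.0324 0.05  ]
face [0.621  0.0337 0.05  ]
0.7
```

View pics/t0c.png

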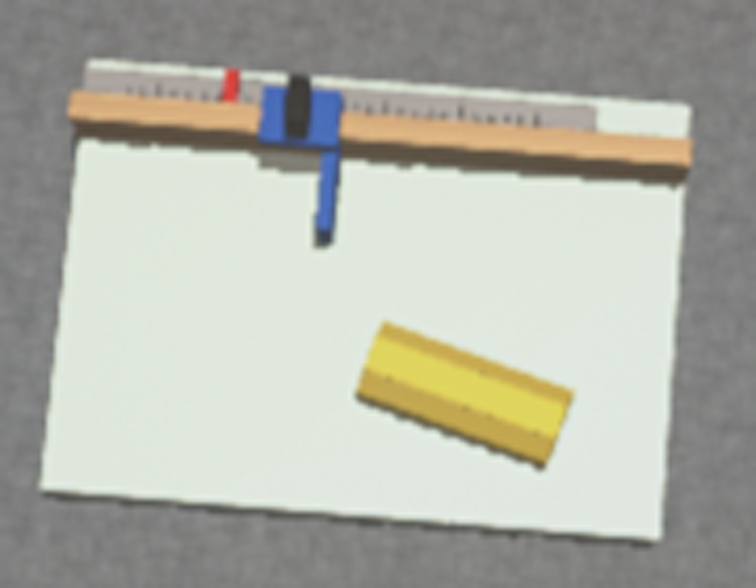

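View pics/s0c.png

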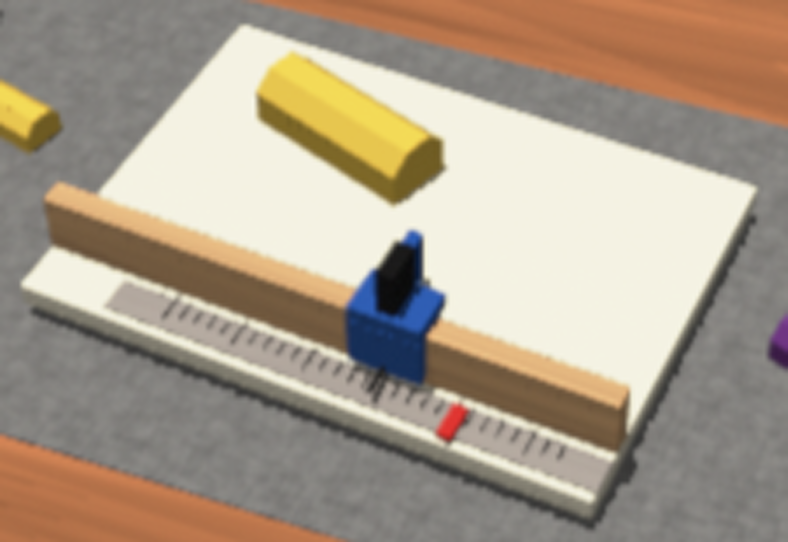

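The crops confirm it: the large yellow block with pared edges lies on the board. The stop is at crop px (300,115), the red marker at (231,85) and the board corners are clear. I'll fit the guide from the corners.

```bash
sed -i 's/>20)&(h\[...,0\]<34)&(h\[...,1\]>130)&(h\[...,2\]>90)/>20)\&(h[...,0]<34)\&(h[...,1]>110)\&(h[...,2]>50)/' m.py
cat > g.py <<'E'
from m import *
from scipy.optimize import least_squares
np.set_printoptions(precision=4,suppress=True)
ft=cv2.imread('pics/t0.png')[:,:,::-1].copy(); fs=cv2.imread('pics/s0.png')[:,:,::-1].copy()
C=np.array([[.13,.2,.03],[-.16,.2,.03],[-.16,-.2,.03],[.13,-.2,.03]])
U={'top':np.array([[87,60],[42,491],[660,541],[690,103]])/4.2+[215,125],'scene':np.array([[597,515],[755,187],[245,25],[22,285]])/3.5+[200,215]}
for cs in (['top'],['scene'],['top','scene']):
    r=least_squares(lambda p:np.concatenate([(projs(c,place(C,*p))-U[c]).ravel() for c in cs]),[.565,.012,-.08])
    print(cs,r.x,np.abs(r.fun).max())
g=r.x
G=lambda P:(Rz(-g[2])@(np.asarray(P)-[g[0],g[1],0]))
for c,f in(('top',ft),('scene',fs)):
    h=cv2.cvtColor(f,cv2.COLOR_RGB2HSV).astype(int); w=((h[...,0]<8)|(h[...,0]>172))&(h[...,1]>150)&(h[...,2]>100)
    u=U[c].astype(int).min(0);v=U[c].astype(int).max(0); k=np.zeros_like(w);k[u[1]:v[1],u[0]:v[0]]=1
    ys,xs=np.nonzero(w&k); print(c,'marker px',xs.mean(),ys.mean(),len(xs),'guide',G(onz(c,(xs.mean(),ys.mean()),.036)))
for c,u in (('top',(289.8,151)),('scene',(304.8,328.3))): print('ptr',G(onz(c,u,.05)))
for c,u in (('top',np.array([300,78])/4.2+[215,125]),('scene',np.array([397,262])/3.5+[200,215])): print('fin top',G(onz(c,u,.1235)))
b,e=fitblock({'top':ft,'scene':fs},[.4895,-.0422,-.15]); print(b,e,'in guide',G([b[0],b[1],.03]),b[2]-g[2])
E
python3 g.py
```

```text
['top'] [ 0.5672  0.013  -0.0903] 0.49303461880086275
['scene'] [ 0.5713  0.0157 -0.0952] 2.016896069358097
['top', 'scene'] [ 0.569   0.0143 -0.0929] 3.172534540786785
top marker px 269.5 145.11111111111111 18 guide [0.1165 0.1025 0.036 ]
scene marker px 328.72727272727275 335.3636363636364 44 guide [0.1152 0.1007 0.036 ]
ptr [0.0996 0.0437 0.05  ]
ptr [0.1301 0.0524 0.05  ]
fin top [0.0955 0.0479 0.1235]
fin top [0.0852 0.0518 0.1235]
top [300 202  51  33 885] [325.1243 218.2554]
scene [ 274  230   52   43 1147] [299.0218 251.2659]
[ 0.483  -0.0477 -0.3937] 0.21154332160949707 in guide [-0.0799 -0.0697  0.03  ] -0.3007070445742287
```

```bash
cat > p.py <<'E'
import numpy as np
from station import get_state
g=(.568,.0137,-.092)
def gw(x,y): c,s=np.cos(g[2]),np.sin(g[2]); return np.array([g[0]+c*x-s*y,g[1]+s*x+c*y])
def wg(x,y): c,s=np.cos(g[2]),np.sin(g[2]); d=np.array([x-g[0],y-g[1]]); return np.array([c*d[0]+s*d[1],-s*d[0]+c*d[1]])
def plan(x,y,z,yaw):
    s=get_state();p=s['eef_pos'];a=s['ee_rot'][2]
    d=np.array([x,y,z])-p;c,sn=np.cos(a),np.sin(a)
    t=np.array([c*d[0]+sn*d[1],sn*d[0]-c*d[1],-d[2]])/.25
    tw=-((yaw-a+np.pi)%(2*np.pi)-np.pi)/np.pi
    print('t',round(s['t'],2),'pos',p.round(4),'rpy',s['ee_rot'].round(3),'shares',t.round(4),'twist',round(tw,4),'rows',np.linalg.norm(d)/.0417,abs(tw)*180/7.16)
def gplan(x,y,z,yaw=0): plan(*gw(x,y),z,g[2]+yaw)
E
python3 -c "
from p import *
gplan(.084,.050,.227)"
```

```text
t 0.7 pos [0.2064 0.6426 0.2266] rpy [-3.142  0.    -0.311] shares [ 2.4309e+00  1.6848e+00 -1.6000e-03] twist -0.0696 rows 17.731656289286175 1.7507534080190819
```

Call:
arm_command([
  {"tx": 0.5,"ty": 0.35,"tz": 0},
  {"tx": 1.0,"ty": 0.69,"tz": 0},
  {"tx": 1.0,"ty": 0.69,"tz": 0},
  {"tx": 1.0,"ty": 0.69,"tz": 0},
  {"tx": 1.0,"ty": 0.69,"tz": 0},
  {"tx": 1.0,"ty": 0.69,"tz": 0},
  {"tx": 1.0,"ty": 0.69,"tz": 0},
  {"tx": 1.0,"ty": 0.69,"tz": 0},
], claw=0.6)

```text
invalid input
```

Call:
arm_command([
  {"tx": 1.0,"ty": 0.69,"tz": 0},
  {"tx": 1.0,"ty": 0.69,"tz": 0},
  {"tx": 1.0,"ty": 0.69,"tz": 0},
  {"tx": 1.0,"ty": 0.69,"tz": 0},
  {"tx": 1.0,"ty": 0.69,"tz": 0},
  {"tx": 1.0,"ty": 0.69,"tz": 0},
  {"tx": 1.0,"ty": 0.69,"tz": 0},
  {"tx": 1.0,"ty": 0.69,"tz": 0},
])

```text
invalid input
```

```bash
python3 -c "
from p import *
gplan(.084,.050,.227)"
```

```text
t 0.7 pos [0.2064 0.6426 0.2266] rpy [-3.142  0.    -0.311] shares [ 2.4309e+00  1.6848e+00 -1.6000e-03] twist -0.0696 rows 17.731656289286175 1.7507534080190819
```

Call:
arm_command([
  {"tx": 0.5,"ty": 0.35,"tz": 0,"twist": 0},
  {"tx": 1.0,"ty": 0.69,"tz": 0,"twist": 0},
  {"tx": 1.0,"ty": 0.69,"tz": 0,"twist": 0},
  {"tx": 1.0,"ty": 0.69,"tz": 0,"twist": 0},
  {"tx": 1.0,"ty": 0.69,"tz": 0,"twist": 0},
  {"tx": 1.0,"ty": 0.69,"tz": 0,"twist": 0},
  {"tx": 1.0,"ty": 0.69,"tz": 0,"twist": 0},
  {"tx": 1.0,"ty": 0.69,"tz": 0,"twist": 0},
], claw=0.6)

```text
t: 1.37
eef_pos: [0.3937, 0.398, 0.227]
ee_rot: [3.141, -0.0, -0.313]
force: [-1.1, 0.4, 0.1]
width: 0.0525
gripper_force: 0.0
```

Call:
arm_command([
  {"tx": 1.0,"ty": 0.69,"tz": 0,"twist": 0},
  {"tx": 1.0,"ty": 0.69,"tz": 0,"twist": 0},
  {"tx": 1.0,"ty": 0.69,"tz": 0,"twist": 0},
  {"tx": 1.0,"ty": 0.69,"tz": 0,"twist": 0},
  {"tx": 1.0,"ty": 0.69,"tz": 0,"twist": 0},
  {"tx": 1.0,"ty": 0.69,"tz": 0,"twist": 0},
  {"tx": 1.0,"ty": 0.69,"tz": 0,"twist": 0},
  {"tx": 1.0,"ty": 0.69,"tz": 0,"twist": 0},
])

```text
t: 2.03
eef_pos: [0.5793, 0.1574, 0.2264]
ee_rot: [3.141, -0.0, -0.314]
force: [-0.9, 0.7, -0.0]
width: 0.0525
gripper_force: 0.0
```

```bash
python3 -c "
from p import *
gplan(.04,.040,.227)"
```

```text
t 2.03 pos [0.5793 0.1574 0.2264] rpy [ 3.141 -0.    -0.314] shares [ 0.2553  0.3695 -0.0022] twist -0.0705 rows 2.692416998695997 1.7727036996216443
```

Call:
arm_command([
  {"tx": 0.26,"ty": 0.37,"tz": 0,"twist": -0.071},
  {"tx": 0.26,"ty": 0.37,"tz": 0,"twist": -0.071},
  {"tx": 0.26,"ty": 0.37,"tz": 0,"twist": -0.071},
  {"tx": 0.26,"ty": 0.37,"tz": 0,"twist": -0.071},
  {"tx": 0.26,"ty": 0.37,"tz": 0,"twist": -0.071},
  {"tx": 0.26,"ty": 0.37,"tz": 0,"twist": -0.071},
  {"tx": 0.26,"ty": 0.37,"tz": 0,"twist": -0.071},
  {"tx": 0.26,"ty": 0.37,"tz": 0,"twist": -0.071},
])

```text
t: 2.7
eef_pos: [0.6104, 0.0544, 0.2267]
ee_rot: [-3.141, -0.0, -0.086]
force: [0.4, 0.7, -0.4]
width: 0.053
gripper_force: 0.0
```

```bash
python3 -c "
from m import *
c=calibration('wrist');print(c,get_state()['eef_pos'],get_state()['ee_rot'])
save('wrist','w0')
for q in ['stop_face','stop_pointer','marker','stop_grip','block','guide']:
    print(q,[(np.round(r['uv'],1),round(r['score'],2)) for r in spot_point(q,'wrist')][:3])
"
```

```text
{'camera_matrix': array([[371.64829954,   0.        , 317.58095457],
       [  0.        , 371.64829954, 237.89358381],
       [  0.        ,   0.        ,   1.        ]]), 'extrinsics': array([[-8.75215236e-02, -9.52829889e-01, -2.90611743e-01,
         6.88635662e-01],
       [-9.96162604e-01,  8.37792292e-02,  2.53200888e-02,
         4.69127418e-02],
       [ 2.21490454e-04,  2.91712604e-01, -9.56505989e-01,
         3.85446701e-01],
       [ 0.00000000e+00,  0.00000000e+00,  0.00000000e+00,
         1.00000000e+00]])} [0.61039008 0.05441392 0.22667289] [-3.14144933e+00 -1.41540208e-04 -8.63724933e-02]
stop_face [(array([338.7, 202.8]), 0.8)]
stop_pointer [(array([309.6, 133.7]), 0.65)]
marker [(array([256.6, 133.9]), 0.65), (array([337.1, 202.9]), 0.2)]
stop_grip [(array([304.9, 177.5]), 0.6), (array([340.5, 201.8]), 0.49)]
block [(array([414.4, 317.1]), 0.76), (array([586.8, 252.7]), 0.76)]
guide [(array([358.7, 240.5]), 0.74), (array([ 36.5, 276.6]), 0.39), (array([255.5, 135.3]), 0.18)]
```

View pics/w0.png

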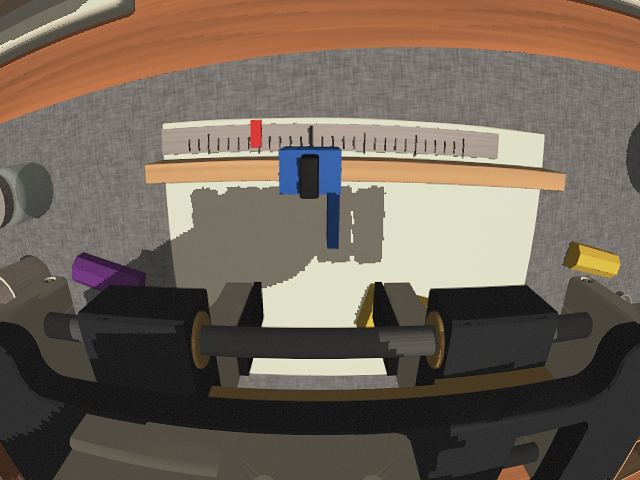

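```bash
cat >> h.py <<'E'
def wz(uv,z,c=None):
    c=c or cal('wrist');K=np.array(c['camera_matrix']);T=np.array(c['extrinsics'])
    d=(np.array(uv,float)-K[:2,2])/K[0,0];r=np.hypot(*d)
    v=T[:3,:3]@np.array([*(d/r*np.sin(r)),np.cos(r)]); return T[:3,3]+v*(z-T[2,3])/v[2]
E
python3 - <<'E'
from h import *
from p import *
np.set_printoptions(precision=4,suppress=True)
f=cv2.imread('pics/w0.png')[:,:,::-1].copy()
h=cv2.cvtColor(f,cv2.COLOR_RGB2HSV).astype(int)
w=((h[...,0]<6)|(h[...,0]>174))&(h[...,1]>150)&(h[...,2]>150); w[:, :200]=0;w[:,320:]=0;w[160:]=0;w[:110]=0
ys,xs=np.nonzero(w);print('marker px',xs.mean(),ys.mean(),xs.min(),xs.max(),ys.min(),ys.max())
bl=(h[...,0]>105)&(h[...,0]<125)&(h[...,1]>120);ys2,xs2=np.nonzero(bl);print('blue',xs2.min(),xs2.max(),ys2.min(),ys2.max())
for n,u,z in [('farL',(163,124),.03),('farR',(545,134),.03),('nearR-ish',(527,288),.03),('fenceTopL far',(145,164),.075),('fenceTopR far',(565,174),.075),('mark',(xs.mean()+.5,ys.mean()+.5),.036),('ptr far tip',(310.5,128),.05),('ptr near',(310.5,147),.05),('fin far top',(310.5,155),.1235),('fin near top',(310,197),.1235),('saddleL',(279.5,170),.0875),('saddleR',(341,170),.0875),('plateR',(338.5,246),.074),('plateL',(328,246),.074)]:
    p=wz(u,z);print(n,p,'guide',wg(p[0],p[1]))
E
```

```text
marker px 255.41970802919707 133.08029197080293 250 260 120 146
blue 261 530 147 479
farL [0.7126 0.1985 0.03  ] guide [0.127  0.1973]
farR [ 0.6755 -0.1984  0.03  ] guide [ 0.1265 -0.2013]
nearR-ish [ 0.497 -0.186  0.03 ] guide [-0.0523 -0.2054]
fenceTopL far [0.6771 0.2023 0.075 ] guide [0.0913 0.1978]
fenceTopR far [ 0.6383 -0.1934  0.075 ] guide [ 0.089  -0.1997]
mark [0.6894 0.1039 0.036 ] guide [0.1126 0.1009]
ptr far tip [0.6892 0.0523 0.05  ] guide [0.1171 0.0495]
ptr near [0.6721 0.0538 0.05  ] guide [0.1    0.0495]
fin far top [0.6701 0.0526 0.1235] guide [0.0981 0.0482]
fin near top [0.6401 0.0558 0.1235] guide [0.068  0.0485]
saddleL [0.6579 0.0795 0.0875] guide [0.0834 0.0738]
saddleR [0.6534 0.0303 0.0875] guide [0.0835 0.0243]
plateR [0.585  0.0367 0.074 ] guide [0.0149 0.0244]
plateL [0.5859 0.0459 0.074 ] guide [0.0148 0.0337]
```

The wrist view shows the marker at px (255.5,133.5), the pointer at x≈310.5 and the black fin at (310,176), so the slide needed is about 51.5 mm.

```bash
sed -i 's/^g=.*/g=(.5667,.0122,-.093)/' p.py; python3 -c "
from p import *
print(wg(.655,.0542))
gplan(.084,.0505,.098)"
```

```text
[0.08401805 0.05001857]
t 3.05 pos [0.6105 0.0537 0.2266] rpy [-3.142 -0.    -0.087] shares [ 0.1769 -0.0196  0.5145] twist 0.0018 rows 3.2640342954213084 0.04617561984604324
```

Call:
arm_command([
  {"tx": 0.177,"ty": -0.018,"tz": 0,"twist": 0.002},
  {"tx": 0.177,"ty": -0.018,"tz": 0.1,"twist": 0.002},
  {"tx": 0.177,"ty": -0.018,"tz": 0.25,"twist": 0.002},
  {"tx": 0.177,"ty": -0.018,"tz": 0.4,"twist": 0.002},
  {"tx": 0.177,"ty": -0.018,"tz": 0.515,"twist": 0.002},
  {"tx": 0.177,"ty": -0.018,"tz": 0.515,"twist": 0.002},
  {"tx": 0.177,"ty": -0.018,"tz": 0.515,"twist": 0.002},
  {"tx": 0.177,"ty": -0.018,"tz": 0.515,"twist": 0.002},
])

```text
t: 3.72
eef_pos: [0.6564, 0.0542, 0.0998]
ee_rot: [-3.141, -0.002, -0.093]
force: [1.0, 0.1, 1.2]
width: 0.0526
gripper_force: 0.0
```

Call:
arm_command([
  {"tx": 0,"ty": 0,"tz": 0,"twist": 0},
  {"tx": 0,"ty": 0,"tz": 0,"twist": 0},
  {"tx": 0,"ty": 0,"tz": 0,"twist": 0},
  {"tx": 0,"ty": 0,"tz": 0,"twist": 0},
  {"tx": 0,"ty": 0,"tz": 0,"twist": 0},
  {"tx": 0,"ty": 0,"tz": 0,"twist": 0},
  {"tx": 0,"ty": 0,"tz": 0,"twist": 0},
  {"tx": 0,"ty": 0,"tz": 0,"twist": 0},
], claw=0, grip_force=25)

```text
t: 4.38
eef_pos: [0.6553, 0.055, 0.0983]
ee_rot: [-3.14, -0.001, -0.094]
force: [-1.3, 4.5, 3.0]
width: 0.0139
gripper_force: 25.0
```

```bash
python3 -c "
from p import *
p=get_state()['eef_pos'];q=wg(p[0],p[1]);print(q,get_state()['force'])
gplan(.084,q[1]+.0515,.098)"
```

```text
[0.08426314 0.05085913] [-1.25740531  4.53957786  3.04374103]
t 4.38 pos [0.6553 0.055  0.0983] rpy [-3.14e+00 -1.00e-03 -9.40e-02] shares [-0.0012 -0.206   0.001 ] twist -0.0002 rows 1.2350440036323758 0.005090659299578559
```

Call:
arm_command([
  {"tx": 0,"ty": -0.035,"tz": 0,"twist": 0},
  {"tx": 0,"ty": -0.07,"tz": 0,"twist": 0},
  {"tx": 0,"ty": -0.105,"tz": 0,"twist": 0},
  {"tx": 0,"ty": -0.14,"tz": 0,"twist": 0},
  {"tx": 0,"ty": -0.175,"tz": 0,"twist": 0},
  {"tx": 0,"ty": -0.206,"tz": 0,"twist": 0},
  {"tx": 0,"ty": -0.206,"tz": 0,"twist": 0},
  {"tx": 0,"ty": -0.206,"tz": 0,"twist": 0},
])

```text
t: 5.05
eef_pos: [0.6599, 0.1049, 0.0982]
ee_rot: [3.141, -0.0, -0.094]
force: [-1.6, -2.3, 5.5]
width: 0.0137
gripper_force: 25.0
```

```bash
cat > st.py <<'E'
from h import *
from p import *
def red(f):
    h=cv2.cvtColor(f,cv2.COLOR_RGB2HSV).astype(int)
    return ((h[...,0]<6)|(h[...,0]>174))&(h[...,1]>150)&(h[...,2]>120)
E
python3 - <<'E'
from st import *
p=get_state()['eef_pos'];print(p,wg(p[0],p[1]),get_state()['force'])
f=save('wrist','w1')
a=cv2.resize(f[60:260,180:460],None,fx=2.8,fy=2.8,interpolation=cv2.INTER_CUBIC);cv2.imwrite('pics/w1c.png',a[:,:,::-1])
E
```

```text
[0.65994359 0.10486495 0.09823721] [0.08423523 0.10092367] [-1.56738192 -2.31300087  5.4598814 ]
```

View pics/w1c.png

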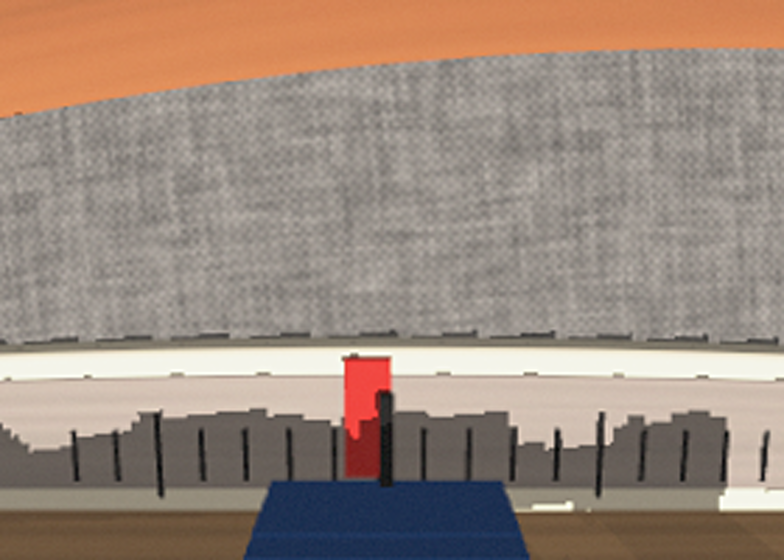

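The crop shows the red marker spanning x 344–391 and the pointer at x≈386. The stop is about 3.8 mm short.

Call:
arm_command([
  {"tx": 0,"ty": -0.005,"tz": 0,"twist": 0},
  {"tx": 0,"ty": -0.01,"tz": 0,"twist": 0},
  {"tx": 0,"ty": -0.016,"tz": 0,"twist": 0},
  {"tx": 0,"ty": -0.016,"tz": 0,"twist": 0},
  {"tx": 0,"ty": -0.016,"tz": 0,"twist": 0},
  {"tx": 0,"ty": -0.016,"tz": 0,"twist": 0},
  {"tx": 0,"ty": -0.016,"tz": 0,"twist": 0},
  {"tx": 0,"ty": -0.016,"tz": 0,"twist": 0},
])

```text
t: 5.77
eef_pos: [0.6602, 0.1079, 0.0982]
ee_rot: [3.14, 0.0, -0.094]
force: [-0.7, -6.2, 3.9]
width: 0.0137
gripper_force: 25.0
```

```bash
cat > chk.py <<'E'
from st import *
import sys
p=get_state()['eef_pos'];print(p,wg(p[0],p[1]),get_state()['force'])
f=save('wrist',sys.argv[1])
r=red(f);r[:120]=0;r[300:]=0
n,l,s,c=cv2.connectedComponentsWithStats(r.astype(np.uint8));k=1+np.argmax(s[1:,4]);x,y,w,h,_=s[k];print('red',s[k])
row=slice(y+4,y+12)
for yy in range(y,y+h+6,3): print(yy,''.join('R' if r[yy,i] else ('#' if f[yy,i].max()<60 else '.') for i in range(x-15,x+w+15)))
E
python3 chk.py w2
```

```text
[0.66023565 0.10786764 0.09822578] [0.08424717 0.10394051] [-0.68082285 -6.20064148  3.91438473]
red [308 188  17  42 502]
188 ...............RRRRRRRRRRRRRRRR................
191 ...............RRRRRRRRRRRRRRRR................
194 ...............RRRRRRRRRRRRRRRR................
197 ...............RRRRRRRRRRRRRRRR................
200 ...............RRRRRRRR..RRRRRR................
203 ...............RRRRRRRR####RRRR................
206 ...............RRRRRRRR####RRRR................
209 ...............RRRRRRR.####..RR................
212 ...............RRRRRRR.####.RRR................
215 ..........##...RRRRRRR.####.RRR...........##...
218 ..........##...RRRRRRR.####.RRR...........##...
221 ..........##...RRRRRRR.####.RRR...........##...
224 ..........##....RRRRRR.####.RRR...........##...
227 ..........##...RRRRRRR.####.RRR...........##...
230 ..........##...........#####..............##...
233 .......................####....................
```

Call:
arm_command([
  {"tx": 0,"ty": 0,"tz": 0,"twist": 0},
  {"tx": 0,"ty": 0,"tz": 0,"twist": 0},
  {"tx": 0,"ty": 0,"tz": 0,"twist": 0},
  {"tx": 0,"ty": 0,"tz": 0,"twist": 0},
  {"tx": 0,"ty": 0,"tz": 0,"twist": 0},
  {"tx": 0,"ty": 0,"tz": 0,"twist": 0},
  {"tx": 0,"ty": 0,"tz": -0.1,"twist": 0},
  {"tx": 0,"ty": 0,"tz": -0.2,"twist": 0},
], claw=0.6)

```text
t: 6.48
eef_pos: [0.659, 0.1089, 0.1465]
ee_rot: [3.14, 0.004, -0.094]
force: [1.0, -0.2, 0.6]
width: 0.0517
gripper_force: 0.0
```

```bash
python3 -c "
from p import *
gplan(-.02,-.02,.24)"
```

```text
t 6.48 pos [0.659  0.1089 0.1465] rpy [ 3.14   0.004 -0.094] shares [-0.4113  0.4998 -0.3739] twist -0.0003 rows 4.481799394908864 0.007961779190654257
```

Call:
arm_command([
  {"tx": -0.1,"ty": 0.1,"tz": -0.25,"twist": 0},
  {"tx": -0.25,"ty": 0.2,"tz": -0.4,"twist": 0},
  {"tx": -0.77,"ty": 0.54,"tz": -0.57,"twist": 0},
  {"tx": -0.77,"ty": 0.54,"tz": -0.57,"twist": 0},
  {"tx": -0.77,"ty": 0.54,"tz": -0.57,"twist": 0},
  {"tx": -0.77,"ty": 0.54,"tz": -0.57,"twist": 0},
  {"tx": -0.77,"ty": 0.54,"tz": -0.57,"twist": 0},
  {"tx": -0.77,"ty": 0.54,"tz": -0.57,"twist": 0},
])

```text
t: 7.15
eef_pos: [0.4529, -0.0091, 0.2942]
ee_rot: [-3.139, -0.006, -0.095]
force: [-0.4, 0.4, -1.1]
width: 0.0524
gripper_force: 0.0
```

Run:
```python
from st import *
c=cal('wrist');s=get_state();print(s['eef_pos'],s['ee_rot'],s['qd'].round(3));np.save('w3c.npy',c,allow_pickle=True)
save('wrist','w3')
```

```text
[ 0.45286085 -0.00908704  0.29416345] [-3.1388536  -0.00551885 -0.09457129] [ 0.01   0.093  0.039 -0.002  0.075 -0.008]
```

View pics/w3.png

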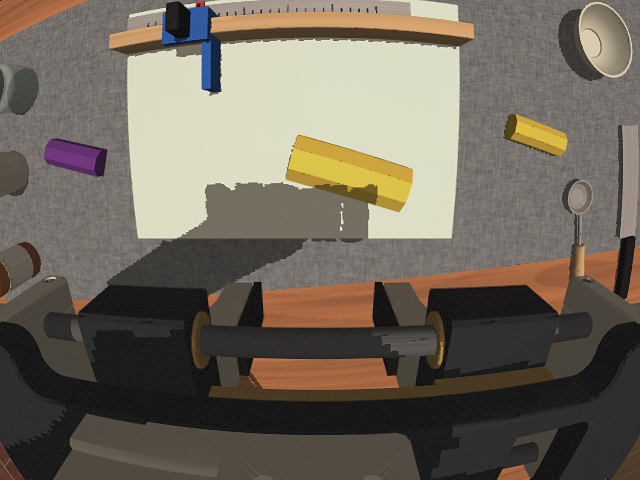

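The view shows the large yellow block fully, from (286,135) to (412,212), and the stop plate at (210,65). I'll retake it settled and fit.

```bash
cat > bf.py <<'E'
from m import *
from p import *
np.set_printoptions(precision=4,suppress=True)
def wproj(P,c):
    K=np.array(c['camera_matrix']);T=np.linalg.inv(np.array(c['extrinsics']))
    q=(T[:3,:3]@np.asarray(P).T).T+T[:3,3];th=np.arctan2(np.hypot(q[:,0],q[:,1]),q[:,2]);n=np.hypot(q[:,0],q[:,1])
    return K[:2,2]+K[0,0]*(q[:,:2]/n[:,None])*th[:,None]
def wfit(f,c,x0,z=.03):
    m=yellow(f);n,l,st,ce=cv2.connectedComponentsWithStats(m)
    u=wproj([[x0[0],x0[1],z+.02]],c)[0];k=min((i for i in range(1,n) if st[i,4]>300),key=lambda i:np.hypot(*(ce[i]-u)))
    m=(l==k).astype(np.float32);print(st[k])
    cost=lambda p:np.abs(hullmask(wproj(place(B,*p,z),c)-0+.5)-m).sum()/m.sum()
    b=min((minimize(cost,x0,method='Nelder-Mead',options=dict(initial_simplex=np.array(x0)+np.vstack([np.zeros(3),np.diag([.01,.01,s*.1])]),xatol=1e-4,fatol=1e-5)) for s in(1,-1)),key=lambda r:r.fun)
    w=b.x;print('block',w,b.fun,'guide',wg(w[0],w[1]),w[2]-g[2]);return w
E
python3 - <<'E'
from bf import *
c=cal('wrist');f=save('wrist','w4');print(get_state()['eef_pos'],get_state()['t'])
b=wfit(f,c,[.483,-.0477,-.39])
for n,u,z in [('nearL',(138,239),.03),('nearR',(452,238),.03),('plate nearR',(219,92),.034),('plateTopR near',(217,92),.074)]:
    p=wz(u,z,c);print(n,wg(p[0],p[1]))
plan(b[0],b[1],.1,b[2])
E
```

```text
[ 0.4555 -0.0074  0.2918] 7.25
[ 287  136  127   77 5661]
block [ 0.4809 -0.0462 -0.374 ] 0.02015986666083336 guide [-0.08   -0.0661] -0.281018414013562
nearL [-0.1594  0.2013]
nearR [-0.1588 -0.197 ]
plate nearR [0.0149 0.0803]
plateTopR near [0.0106 0.0717]
t 7.25 pos [ 0.4555 -0.0074  0.2918] rpy [-3.14  -0.003 -0.094] shares [0.1158 0.1451 0.7672] twist 0.089 rows 4.732256127772877 2.2386522745207875
```

Run:
```python
from p import *
print(get_state()['q'])
for o in (np.pi/2,-np.pi/2): plan(.4809,-.0462,.12,-.374+o)
print(gw(.018,.0762-.067))
```

```text
[ 4.18224816e-01 -5.54700088e-02 -3.38822232e-01 -1.38691953e-04
 -1.28345201e+00  1.05835014e+00]
t 7.25 pos [ 0.4555 -0.0074  0.2918] rpy [-3.14e+00 -3.00e-03 -9.40e-02] shares [0.1157 0.145  0.6872] twist -0.411 rows 4.267386436556931 10.331327480403932
t 7.25 pos [ 0.4555 -0.0074  0.2918] rpy [-3.14e+00 -3.00e-03 -9.40e-02] shares [0.1157 0.145  0.6872] twist 0.589 rows 4.267386436556931 14.808337324065343
[0.58547658 0.01968866]
```

Call:
arm_command([
  {"tx": 0.116,"ty": 0.145,"tz": 0.1,"twist": 0.31},
  {"tx": 0.116,"ty": 0.145,"tz": 0.2,"twist": 0.31},
  {"tx": 0.116,"ty": 0.145,"tz": 0.3,"twist": 0.31},
  {"tx": 0.116,"ty": 0.145,"tz": 0.4,"twist": 0.31},
  {"tx": 0.116,"ty": 0.145,"tz": 0.4,"twist": 0.31},
  {"tx": 0.116,"ty": 0.145,"tz": 0.4,"twist": 0.31},
  {"tx": 0.116,"ty": 0.145,"tz": 0.4,"twist": 0.31},
  {"tx": 0.116,"ty": 0.145,"tz": 0.4,"twist": 0.31},
], claw=1)

```text
t: 7.92
eef_pos: [0.4818, -0.0456, 0.1889]
ee_rot: [3.139, 0.001, -1.074]
force: [0.3, -0.5, 0.4]
width: 0.0874
gripper_force: 0.0
```

```bash
python3 -c "
from p import *
plan(.4809,-.0462,.12,-.374-np.pi/2)"
```

```text
t 7.92 pos [ 0.4818 -0.0456  0.1889] rpy [ 3.139e+00  1.000e-03 -1.074e+00] shares [2.000e-04 4.300e-03 2.756e-01] twist 0.2771 rows 1.6526331281556184 6.965658079807325
```

Call:
arm_command([
  {"tx": 0,"ty": 0.004,"tz": 0.1,"twist": 0.277},
  {"tx": 0,"ty": 0.004,"tz": 0.2,"twist": 0.277},
  {"tx": 0,"ty": 0.004,"tz": 0.275,"twist": 0.277},
  {"tx": 0,"ty": 0.004,"tz": 0.275,"twist": 0.277},
  {"tx": 0,"ty": 0.004,"tz": 0.275,"twist": 0.277},
  {"tx": 0,"ty": 0.004,"tz": 0.275,"twist": 0.277},
  {"tx": 0,"ty": 0.004,"tz": 0.275,"twist": 0.277},
  {"tx": 0,"ty": 0.004,"tz": 0.275,"twist": 0.277},
])

```text
t: 8.58
eef_pos: [0.4808, -0.0461, 0.1204]
ee_rot: [3.14, -0.001, -1.943]
force: [-0.0, -0.4, 0.1]
width: 0.0875
gripper_force: 0.0
```

```bash
python3 -c "
from p import *
plan(.4809,-.0462,.036,-.374-np.pi/2)"
```

```text
t 8.58 pos [ 0.4808 -0.0461  0.1204] rpy [ 3.140e+00 -1.000e-03 -1.943e+00] shares [ 0.     -0.0006  0.3374] twist 0.0004 rows 2.022887934840747 0.01100736703152683
```

Call:
arm_command([
  {"tx": 0,"ty": 0,"tz": 0.1,"twist": 0},
  {"tx": 0,"ty": 0,"tz": 0.2,"twist": 0},
  {"tx": 0,"ty": 0,"tz": 0.28,"twist": 0},
  {"tx": 0,"ty": 0,"tz": 0.32,"twist": 0},
  {"tx": 0,"ty": 0,"tz": 0.344,"twist": 0},
  {"tx": 0,"ty": 0,"tz": 0.344,"twist": 0},
  {"tx": 0,"ty": 0,"tz": 0.344,"twist": 0},
  {"tx": 0,"ty": 0,"tz": 0.344,"twist": 0},
])

```text
t: 9.25
eef_pos: [0.4813, -0.0462, 0.0361]
ee_rot: [-3.141, 0.001, -1.937]
force: [-0.6, -0.1, 0.7]
width: 0.0878
gripper_force: 0.0
```

Call:
arm_command([
  {"tx": 0,"ty": 0,"tz": 0,"twist": 0},
  {"tx": 0,"ty": 0,"tz": 0,"twist": 0},
  {"tx": 0,"ty": 0,"tz": 0,"twist": 0},
  {"tx": 0,"ty": 0,"tz": 0,"twist": 0},
  {"tx": 0,"ty": 0,"tz": 0,"twist": 0},
  {"tx": 0,"ty": 0,"tz": 0,"twist": 0},
  {"tx": 0,"ty": 0,"tz": 0,"twist": 0},
  {"tx": 0,"ty": 0,"tz": 0,"twist": 0},
], claw=0, grip_force=15)

```text
t: 9.92
eef_pos: [0.4806, -0.0464, 0.0357]
ee_rot: [-3.141, 0.0, -1.938]
force: [-0.6, 0.7, 2.2]
width: 0.0497
gripper_force: 15.0
```

```bash
python3 -c "
from p import *
print(get_state()['width'])
gplan(.018,.0762-.067,.042,-np.pi/2)"
```

```text
0.04973887539799194
t 9.92 pos [ 0.4806 -0.0464  0.0357] rpy [-3.141  0.    -1.938] shares [-0.3975 -0.2966 -0.0253] twist -0.0873 rows 2.9774947472241773 2.19486232391506
```

Call:
arm_command([
  {"tx": 0,"ty": 0,"tz": -0.03,"twist": 0},
  {"tx": 0,"ty": 0,"tz": -0.03,"twist": 0},
  {"tx": -0.09,"ty": -0.074,"tz": -0.03,"twist": -0.03},
  {"tx": -0.18,"ty": -0.15,"tz": -0.03,"twist": -0.06},
  {"tx": -0.27,"ty": -0.22,"tz": -0.03,"twist": -0.087},
  {"tx": -0.36,"ty": -0.285,"tz": -0.03,"twist": -0.087},
  {"tx": -0.36,"ty": -0.285,"tz": -0.03,"twist": -0.087},
  {"tx": -0.36,"ty": -0.285,"tz": -0.03,"twist": -0.087},
])

```text
t: 10.58
eef_pos: [0.58, 0.0127, 0.0426]
ee_rot: [3.141, -0.0, -1.665]
force: [-0.5, -0.2, -2.9]
width: 0.0498
gripper_force: 15.0
```

Run:
```python
from bf import *
p=get_state()['eef_pos'];print(wg(p[0],p[1]))
gplan(.018,.0762-.067,.042,-np.pi/2)
ft=save('top','t1');fs=save('scene','s1')
b,e=fitblock({'scene':fs},[p[0],p[1],g[2]],.036);print(b,e,wg(b[0],b[1]),b[2]-g[2])
b,e=fitblock({'top':ft},[p[0],p[1],g[2]],.036);print(b,e,wg(b[0],b[1]),b[2]-g[2])
a=cv2.resize(fs[190:380,190:430],None,fx=3.1,fy=3.1,interpolation=cv2.INTER_CUBIC);cv2.imwrite('pics/s1c.png',a[:,:,::-1])
```

```text
[0.0132 0.0017]
t 10.58 pos [0.58   0.0127 0.0426] rpy [ 3.141 -0.    -1.665] shares [-0.03   -0.019   0.0022] twist -0.0002 rows 0.21352969953772813 0.005635103519002794
scene [305 274  33  28 600] [321.0183 288.0783]
[ 0.578   0.0106 -0.1399] 1.4323958158493042 [ 0.0114 -0.0005] -0.04685356652949249
top [314 174  14  20 216] [320.5139 182.9954]
[ 0.5801  0.0109 -0.0248] 3.6357059478759766 [ 0.0134 -0.    ] 0.06822916666666667
```

View pics/s1c.png

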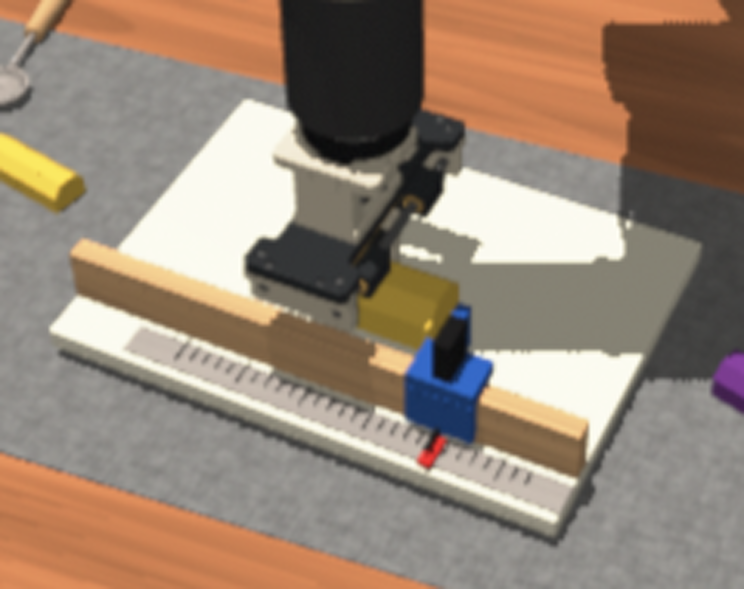

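The crop shows the block held parallel to the fence, its end just short of the blue plate, with the pointer on the red marker. Now I ease it onto the stop.

Call:
arm_command([
  {"tx": -0.01,"ty": -0.01,"tz": 0,"twist": 0},
  {"tx": -0.016,"ty": -0.019,"tz": 0,"twist": 0},
  {"tx": -0.022,"ty": -0.019,"tz": 0,"twist": 0},
  {"tx": -0.027,"ty": -0.019,"tz": 0,"twist": 0},
  {"tx": -0.031,"ty": -0.019,"tz": 0,"twist": 0},
  {"tx": -0.034,"ty": -0.019,"tz": 0,"twist": 0},
  {"tx": -0.036,"ty": -0.019,"tz": 0,"twist": 0},
  {"tx": -0.036,"ty": -0.019,"tz": 0,"twist": 0},
])

```text
t: 11.35
eef_pos: [0.5849, 0.0206, 0.0431]
ee_rot: [-3.142, 0.0, -1.665]
force: [-0.0, -0.7, -2.0]
width: 0.05
gripper_force: 15.0
```

Run:
```python
from p import *
s=get_state();p=s['eef_pos'];print(wg(p[0],p[1]),p,s['force'])
```

```text
[0.01731373 0.01002351] [0.58486976 0.02057234 0.04308471] [-0.0177935  -0.72002213 -2.02585719]
```

No contact yet (y at −66 mm by estimate); a little further.

Call:
arm_command([
  {"tx": -0.003,"ty": 0,"tz": 0,"twist": 0},
  {"tx": -0.006,"ty": 0,"tz": 0,"twist": 0},
  {"tx": -0.008,"ty": 0,"tz": 0,"twist": 0},
  {"tx": -0.01,"ty": 0,"tz": 0,"twist": 0},
  {"tx": -0.01,"ty": 0,"tz": 0,"twist": 0},
  {"tx": -0.01,"ty": 0,"tz": 0,"twist": 0},
  {"tx": -0.01,"ty": 0,"tz": 0,"twist": 0},
  {"tx": -0.01,"ty": 0,"tz": 0,"twist": 0},
])

```text
t: 12.02
eef_pos: [0.5852, 0.023, 0.0431]
ee_rot: [3.142, 0.0, -1.665]
force: [0.5, -0.5, -1.3]
width: 0.05
gripper_force: 15.0
```

Run:
```python
from p import *
s=get_state();p=s['eef_pos'];print(wg(p[0],p[1]),p,s['force'])
```

```text
[0.01737427 0.01242643] [0.58515318 0.02295925 0.04307228] [ 0.49739242 -0.52718566 -1.30716379]
```

Call:
arm_command([
  {"tx": -0.002,"ty": 0,"tz": 0,"twist": 0},
  {"tx": -0.004,"ty": 0,"tz": 0,"twist": 0},
  {"tx": -0.006,"ty": 0,"tz": 0,"twist": 0},
  {"tx": -0.008,"ty": 0,"tz": 0,"twist": 0},
  {"tx": -0.008,"ty": 0,"tz": 0,"twist": 0},
  {"tx": -0.008,"ty": 0,"tz": 0,"twist": 0},
  {"tx": -0.008,"ty": 0,"tz": 0,"twist": 0},
  {"tx": -0.008,"ty": 0,"tz": 0,"twist": 0},
])

```text
t: 12.68
eef_pos: [0.5851, 0.0238, 0.0431]
ee_rot: [3.141, -0.001, -1.665]
force: [1.2, -7.1, -1.4]
width: 0.0498
gripper_force: 15.0
```

Run:
```python
from bf import *
s=get_state();p=s['eef_pos'];print(wg(p[0],p[1]),p,s['force'])
fs=save('scene','s2')
a=cv2.resize(fs[260:350,290:370],None,fx=6.5,fy=6.5,interpolation=cv2.INTER_CUBIC);cv2.imwrite('pics/s2c.png',a[:,:,::-1])
```

```text
[0.0173 0.0132] [0.5851 0.0238 0.0431] [ 1.1826 -7.1464 -1.3871]
```

View pics/s2c.png

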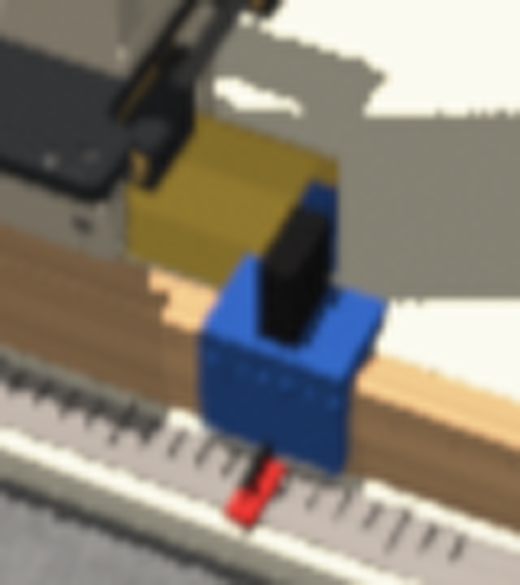

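Contact: 7 N against the stop, pointer still on the marker. I back off slightly, lower and release.

Call:
arm_command([
  {"tx": 0.006,"ty": 0,"tz": 0,"twist": 0},
  {"tx": 0.006,"ty": 0,"tz": 0.01,"twist": 0},
  {"tx": 0.006,"ty": 0,"tz": 0.02,"twist": 0},
  {"tx": 0.006,"ty": 0,"tz": 0.028,"twist": 0},
  {"tx": 0.006,"ty": 0,"tz": 0.031,"twist": 0},
  {"tx": 0.006,"ty": 0,"tz": 0.031,"twist": 0},
  {"tx": 0.006,"ty": 0,"tz": 0.031,"twist": 0},
  {"tx": 0.006,"ty": 0,"tz": 0.031,"twist": 0},
])

```text
t: 13.4
eef_pos: [0.5852, 0.0236, 0.0355]
ee_rot: [-3.141, 0.0, -1.665]
force: [-2.0, 0.2, 3.5]
width: 0.0497
gripper_force: 15.0
```

Call:
arm_command([
  {"tx": 0,"ty": 0,"tz": 0,"twist": 0},
  {"tx": 0,"ty": 0,"tz": 0,"twist": 0},
  {"tx": 0,"ty": 0,"tz": 0,"twist": 0},
  {"tx": 0,"ty": 0,"tz": 0,"twist": 0},
  {"tx": 0,"ty": 0,"tz": 0,"twist": 0},
  {"tx": 0,"ty": 0,"tz": 0,"twist": 0},
  {"tx": 0,"ty": 0,"tz": 0,"twist": 0},
  {"tx": 0,"ty": 0,"tz": 0,"twist": 0},
], claw=0.68)

```text
t: 14.07
eef_pos: [0.5852, 0.0235, 0.0353]
ee_rot: [-3.142, 0.0, -1.665]
force: [-0.2, -0.7, -0.2]
width: 0.0594
gripper_force: 0.0
```

Run:
```python
from bf import *
s=get_state();p=s['eef_pos'];print(wg(p[0],p[1]),p,s['force'],s['width'])
```

```text
[0.0174 0.0129] [0.5852 0.0235 0.0353] [-0.2418 -0.7191 -0.1697] 0.05937051220005354
```

Call:
arm_command([
  {"tx": 0,"ty": 0,"tz": -0.1,"twist": 0},
  {"tx": 0,"ty": 0,"tz": -0.2,"twist": 0},
  {"tx": 0,"ty": 0,"tz": -0.22,"twist": 0},
  {"tx": 0,"ty": 0.1,"tz": -0.22,"twist": 0},
  {"tx": 0,"ty": 0.22,"tz": -0.22,"twist": 0},
  {"tx": 0,"ty": 0.22,"tz": -0.22,"twist": 0},
  {"tx": 0,"ty": 0.22,"tz": -0.22,"twist": 0},
  {"tx": 0,"ty": 0.22,"tz": -0.22,"twist": 0},
])

```text
t: 14.73
eef_pos: [0.5309, 0.0289, 0.0908]
ee_rot: [-3.14, 0.0, -1.664]
force: [0.5, -0.2, 0.0]
width: 0.0596
gripper_force: 0.0
```

Call:
arm_command([
  {"tx": 0,"ty": 0,"tz": 0,"twist": 0},
  {"tx": 0,"ty": 0,"tz": 0,"twist": 0},
  {"tx": 0,"ty": 0,"tz": 0,"twist": 0},
  {"tx": 0,"ty": 0,"tz": 0,"twist": 0},
  {"tx": 0,"ty": 0,"tz": 0.07,"twist": 0},
  {"tx": 0,"ty": 0,"tz": 0.14,"twist": 0},
  {"tx": 0,"ty": 0,"tz": 0.19,"twist": 0},
  {"tx": 0,"ty": 0,"tz": 0.19,"twist": 0},
], claw=0, grip_force=30)

```text
t: 15.4
eef_pos: [0.5289, 0.0279, 0.0403]
ee_rot: [3.138, -0.002, -1.666]
force: [-0.7, 0.6, 1.1]
width: 0.0119
gripper_force: 0.0
```

Run:
```python
from bf import *
s=get_state();p=s['eef_pos'];print(wg(p[0],p[1]),p,s['force'],s['width'])
ft=save('top','t3');fs=save('scene','s3')
b,e=fitblock({'top':ft,'scene':fs},[.585,.0235,g[2]],.03);print(b,e,wg(b[0],b[1]),b[2]-g[2])
```

```text
[-0.0391  0.0122] [0.5289 0.0279 0.0403] [-0.7398  0.5975  1.15  ] 0.011877645022603498
top [312 174  12  18 178] [317.4494 182.4326]
scene [ 281  271   60   33 1021] [308.1616 287.5495]
[ 0.5853  0.0138 -0.0076] 5.030096530914307 [0.0183 0.0033] 0.08536468231965047
```

Call:
arm_command([
  {"tx": 0,"ty": 0,"tz": 0,"twist": 0},
  {"tx": 0,"ty": -0.02,"tz": 0,"twist": 0},
  {"tx": 0,"ty": -0.04,"tz": 0,"twist": 0},
  {"tx": 0,"ty": -0.06,"tz": 0,"twist": 0},
  {"tx": 0,"ty": -0.08,"tz": 0,"twist": 0},
  {"tx": 0,"ty": -0.1,"tz": 0,"twist": 0},
  {"tx": 0,"ty": -0.12,"tz": 0,"twist": 0},
  {"tx": 0,"ty": -0.135,"tz": 0,"twist": 0},
])

```text
t: 16.17
eef_pos: [0.5647, 0.0254, 0.0428]
ee_rot: [3.142, -0.0, -1.665]
force: [-1.2, 0.3, 0.6]
width: 0.0003
gripper_force: 0.4
```

Call:
arm_command([
  {"tx": 0,"ty": -0.005,"tz": 0,"twist": 0},
  {"tx": 0,"ty": -0.01,"tz": 0,"twist": 0},
  {"tx": 0,"ty": -0.015,"tz": 0,"twist": 0},
  {"tx": 0,"ty": -0.02,"tz": 0,"twist": 0},
  {"tx": 0,"ty": -0.025,"tz": 0,"twist": 0},
  {"tx": 0,"ty": -0.03,"tz": 0,"twist": 0},
  {"tx": 0,"ty": -0.03,"tz": 0,"twist": 0},
  {"tx": 0,"ty": -0.03,"tz": 0,"twist": 0},
])

```text
t: 16.83
eef_pos: [0.5718, 0.0248, 0.0429]
ee_rot: [-3.141, 0.0, -1.665]
force: [0.2, -1.3, -0.3]
width: 0.0002
gripper_force: 0.0
```

Run:
```python
from bf import *
s=get_state();p=s['eef_pos'];print(wg(p[0],p[1]),p,s['force'],s['width'])
fs=save('scene','s4');ft=save('top','t4')
a=cv2.resize(fs[200:370,200:430],None,fx=3,fy=3,interpolation=cv2.INTER_CUBIC);cv2.imwrite('pics/s4c.png',a[:,:,::-1])
```

```text
[0.0039 0.013 ] [0.5718 0.0248 0.0429] [ 0.1998 -1.3182 -0.3129] 0.00019790743709293827
```

View pics/s4c.png

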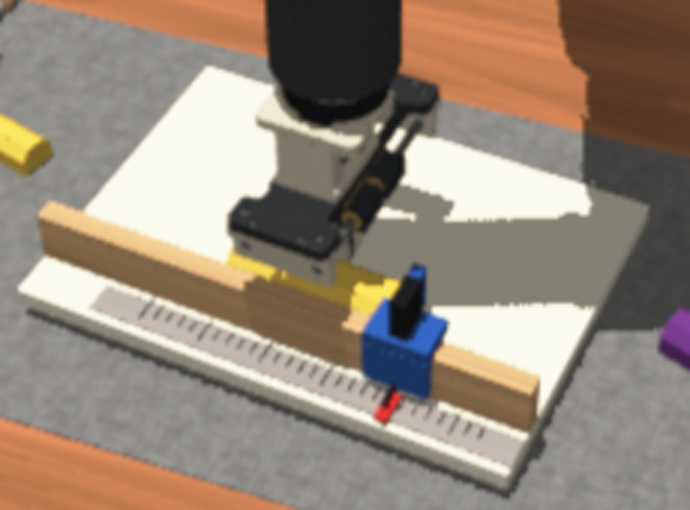

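The block is close to the fence and the pointer is on the red marker, but no fence reaction shows yet. I go on gently.

Call:
arm_command([
  {"tx": 0,"ty": -0.003,"tz": 0,"twist": 0},
  {"tx": 0,"ty": -0.006,"tz": 0,"twist": 0},
  {"tx": 0,"ty": -0.009,"tz": 0,"twist": 0},
  {"tx": 0,"ty": -0.012,"tz": 0,"twist": 0},
  {"tx": 0,"ty": -0.012,"tz": 0,"twist": 0},
  {"tx": 0,"ty": -0.012,"tz": 0,"twist": 0},
  {"tx": 0,"ty": -0.012,"tz": 0,"twist": 0},
  {"tx": 0,"ty": -0.012,"tz": 0,"twist": 0},
])

```text
t: 17.6
eef_pos: [0.5746, 0.0245, 0.0428]
ee_rot: [-3.141, 0.0, -1.665]
force: [-0.4, 0.3, -0.7]
width: 0.0006
gripper_force: 0.0
```

Call:
arm_command([
  {"tx": 0,"ty": -0.003,"tz": 0,"twist": 0},
  {"tx": 0,"ty": -0.006,"tz": 0,"twist": 0},
  {"tx": 0,"ty": -0.009,"tz": 0,"twist": 0},
  {"tx": 0,"ty": -0.012,"tz": 0,"twist": 0},
  {"tx": 0,"ty": -0.012,"tz": 0,"twist": 0},
  {"tx": 0,"ty": -0.012,"tz": 0,"twist": 0},
  {"tx": 0,"ty": -0.012,"tz": 0,"twist": 0},
  {"tx": 0,"ty": -0.012,"tz": 0,"twist": 0},
])

```text
t: 18.27
eef_pos: [0.5762, 0.024, 0.0424]
ee_rot: [3.139, -0.001, -1.665]
force: [-5.3, 2.9, 2.5]
width: -0.0
gripper_force: 2.6
```

Run:
```python
from bf import *
s=get_state();p=s['eef_pos'];print(wg(p[0],p[1]),p,s['force'],s['width'])
c=cal('wrist');np.save('w5c.npy',c,allow_pickle=True);fs=save('wrist','w5');print(c['extrinsics'])
m=yellow(fs);n,l,st,ce=cv2.connectedComponentsWithStats(m);print(st[st[:,4]>80])
```

```text
[0.0083 0.0127] [0.5762 0.024  0.0424] [-5.3284  2.8951  2.4954] -4.728328044280967e-05
[[-0.9954  0.0918  0.0262  0.5683]
 [ 0.0955  0.9521  0.2904 -0.0555]
 [ 0.0017  0.2916 -0.9565  0.2012]
 [ 0.      0.      0.      1.    ]]
[[     0      0    640    480 292008]
 [   159    162    127    147  15129]]
```

View pics/w5.png

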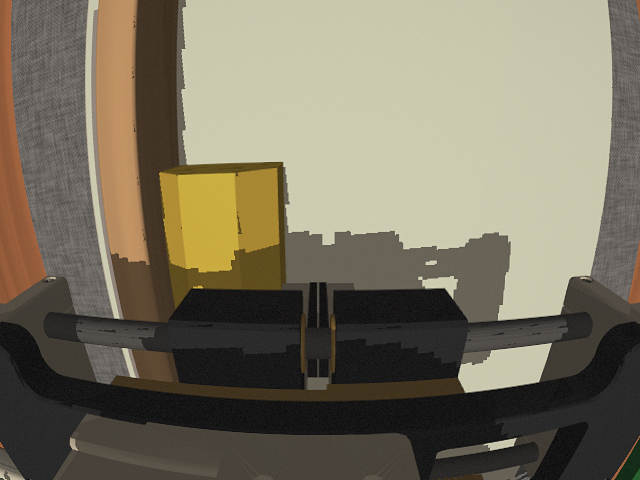

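Run:
```python
from bf import *
c=np.load('w5c.npy',allow_pickle=True).item();f=cv2.imread('pics/w5.png')[:,:,::-1].copy()
for u,z in [((180,173.5),.07),((236,170),.07),((284,163),.056),((284,163),.03)]:
    p=wz(u,z,c);print(wg(p[0],p[1]))
for y in (.006,.009,.012,.015):
    w=gw(.05,y);uv=wproj(place(B,*w,g[2],.03),c);print(y,uv[[3,4,5,9,10,11]].round(0).tolist())
```

```text
[ 0.0586 -0.0524]
[ 0.037  -0.0529]
[ 0.0208 -0.0537]
[ 0.0231 -0.0512]
0.006 [[177.0, 151.0], [155.0, 155.0], [173.0, 156.0], [280.0, 146.0], [273.0, 150.0], [230.0, 153.0]]
0.009 [[177.0, 157.0], [155.0, 162.0], [174.0, 164.0], [280.0, 153.0], [273.0, 157.0], [230.0, 162.0]]
0.012 [[178.0, 163.0], [156.0, 170.0], [174.0, 172.0], [280.0, 159.0], [273.0, 165.0], [230.0, 170.0]]
0.015 [[178.0, 169.0], [156.0, 177.0], [175.0, 180.0], [280.0, 166.0], [273.0, 172.0], [231.0, 178.0]]
```

The view shows the block square along the fence and the fingers against its robot side (5 N on the fence). I back off, rise, and set up the diagonal push on the near bevel.

Call:
arm_command([
  {"tx": 0,"ty": 0.02,"tz": 0,"twist": 0},
  {"tx": 0,"ty": 0.045,"tz": -0.02,"twist": 0},
  {"tx": 0,"ty": 0.045,"tz": -0.07,"twist": 0},
  {"tx": 0,"ty": 0.045,"tz": -0.12,"twist": 0},
  {"tx": 0,"ty": 0.025,"tz": -0.12,"twist": 0},
  {"tx": 0,"ty": 0.025,"tz": -0.12,"twist": 0},
  {"tx": 0,"ty": 0.025,"tz": -0.12,"twist": 0},
  {"tx": 0,"ty": 0.025,"tz": -0.12,"twist": 0},
])

```text
t: 18.98
eef_pos: [0.5708, 0.0246, 0.0722]
ee_rot: [3.141, -0.0, -1.665]
force: [-1.1, 0.3, 0.3]
width: 0.0006
gripper_force: 0.0
```

Run:
```python
from p import *
s=get_state();p=s['eef_pos'];print(wg(p[0],p[1]),p,s['force'])
gplan(.012,.0127,.064,-np.pi/2)
```

```text
[0.00291034 0.01275829] [0.57078258 0.02463289 0.07219487] [-1.07246854  0.27253321  0.27211068]
t 18.98 pos [0.5708 0.0246 0.0722] rpy [ 3.141 -0.    -1.665] shares [ 0.0002 -0.0364  0.0328] twist -0.0004 rows 0.29348947187378777 0.01021409447110074
```

Call:
arm_command([
  {"tx": 0,"ty": -0.01,"tz": 0.01,"twist": 0},
  {"tx": 0,"ty": -0.02,"tz": 0.02,"twist": 0},
  {"tx": 0,"ty": -0.028,"tz": 0.028,"twist": 0},
  {"tx": 0,"ty": -0.034,"tz": 0.034,"twist": 0},
  {"tx": 0,"ty": -0.038,"tz": 0.038,"twist": 0},
  {"tx": 0,"ty": -0.042,"tz": 0.042,"twist": 0},
  {"tx": 0,"ty": -0.042,"tz": 0.042,"twist": 0},
  {"tx": 0,"ty": -0.042,"tz": 0.042,"twist": 0},
])

```text
t: 19.65
eef_pos: [0.5817, 0.0237, 0.0622]
ee_rot: [3.141, -0.0, -1.665]
force: [0.7, 0.6, 0.3]
width: 0.0001
gripper_force: 0.0
```

Call:
arm_command([
  {"tx": 0,"ty": -0.002,"tz": 0.002,"twist": 0},
  {"tx": 0,"ty": -0.004,"tz": 0.004,"twist": 0},
  {"tx": 0,"ty": -0.006,"tz": 0.006,"twist": 0},
  {"tx": 0,"ty": -0.006,"tz": 0.006,"twist": 0},
  {"tx": 0,"ty": -0.006,"tz": 0.006,"twist": 0},
  {"tx": 0,"ty": -0.006,"tz": 0.006,"twist": 0},
  {"tx": 0,"ty": -0.006,"tz": 0.006,"twist": 0},
  {"tx": 0,"ty": -0.006,"tz": 0.006,"twist": 0},
])

```text
t: 20.32
eef_pos: [0.5832, 0.0236, 0.0608]
ee_rot: [-3.142, 0.0, -1.665]
force: [0.1, 0.3, -0.7]
width: 0.0004
gripper_force: 0.0
```

Call:
arm_command([
  {"tx": 0,"ty": -0.002,"tz": 0.002,"twist": 0},
  {"tx": 0,"ty": -0.004,"tz": 0.004,"twist": 0},
  {"tx": 0,"ty": -0.006,"tz": 0.006,"twist": 0},
  {"tx": 0,"ty": -0.008,"tz": 0.008,"twist": 0},
  {"tx": 0,"ty": -0.008,"tz": 0.008,"twist": 0},
  {"tx": 0,"ty": -0.008,"tz": 0.008,"twist": 0},
  {"tx": 0,"ty": -0.008,"tz": 0.008,"twist": 0},
  {"tx": 0,"ty": -0.008,"tz": 0.008,"twist": 0},
])

```text
t: 20.98
eef_pos: [0.5839, 0.0235, 0.0601]
ee_rot: [3.14, -0.0, -1.665]
force: [-10.4, 3.5, 18.0]
width: 0.0005
gripper_force: 9.7
```

Call:
arm_command([
  {"tx": 0,"ty": -0.002,"tz": 0,"twist": 0},
  {"tx": 0,"ty": -0.004,"tz": 0,"twist": 0},
  {"tx": 0,"ty": -0.004,"tz": 0,"twist": 0},
  {"tx": 0,"ty": -0.004,"tz": 0,"twist": 0},
  {"tx": 0,"ty": -0.004,"tz": 0,"twist": 0},
  {"tx": 0,"ty": -0.004,"tz": 0,"twist": 0},
  {"tx": 0,"ty": -0.004,"tz": 0,"twist": 0},
  {"tx": 0,"ty": -0.004,"tz": 0,"twist": 0},
])

```text
t: 21.65
eef_pos: [0.584, 0.0235, 0.0601]
ee_rot: [3.139, -0.0, -1.665]
force: [-15.5, 4.9, 19.4]
width: 0.0003
gripper_force: 12.2
```

Run:
```python
from bf import *
s=get_state();p=s['eef_pos'];print(wg(p[0],p[1]),p,s['force'],s['width'])
fs=save('scene','s6');c=cal('wrist');fw=save('wrist','w6')
for i in range(3): grab_frame('scene');print(get_state()['force'])
m=yellow(fw);n,l,st,ce=cv2.connectedComponentsWithStats(m);print(st[st[:,4]>80])
for y in (.010,.012,.014):
    w=gw(.05,y);uv=wproj(place(B,*w,g[2],.03),c);print(y,uv[[3,4,5,9,10,11]].round(0).tolist())
a=cv2.resize(fs[260:350,290:370],None,fx=5,fy=5,interpolation=cv2.INTER_CUBIC)
b=fw[130:330,120:340];b=cv2.resize(b,(int(450*1.1*.7),450))
cv2.imwrite('pics/e6.png',np.hstack([a,b])[:,:,::-1])
```

```text
[0.0162 0.0128] [0.584  0.0235 0.0601] [-15.5185   4.9331  19.3982] 0.00032328540651449603
[-13.9771   4.941   20.1691]
[-13.7726   5.3379  20.0524]
[-13.5045   5.4471  19.7731]
[[     0      0    640    480 293387]
 [   190    159    113    131  13739]]
0.01 [[203.0, 155.0], [187.0, 159.0], [207.0, 161.0], [299.0, 152.0], [296.0, 156.0], [259.0, 159.0]]
0.012 [[203.0, 158.0], [187.0, 164.0], [207.0, 165.0], [299.0, 156.0], [296.0, 160.0], [259.0, 164.0]]
0.014 [[204.0, 162.0], [187.0, 168.0], [207.0, 170.0], [299.0, 160.0], [296.0, 165.0], [260.0, 169.0]]
```

View pics/e6.png

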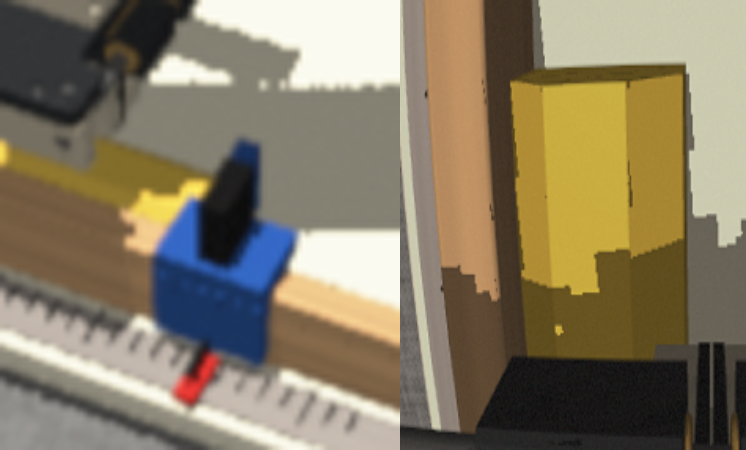

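The pointer is on the marker and the block is flat and square along the fence. The fingers press with about 14 N in and 20 N down, steadily, so I hand in.

```bash
python3 -c "
from station import *
print(job_done())"
```

```text
the job is handed in; nothing more can be done
None
```

I handed the job in with the stop's pointer on the marker and the block flat, square and held against the fence and stop, pressed at about 20 N down and 14 N towards the fence; no verdict came back.

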